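# Open the test-gas cylinder whose thread hand is unknown

## Robot

A 6-joint arm with a two-finger parallel gripper is mounted at the origin on the work surface. World frame = base frame: x ahead of the robot, y to its left, z up, the work surface at z = 0. Lengths are in mm, angles in rad, forces in N, time in s.
With the tool pointing down it reaches from about 300 to 775 mm from the base axis. Payload 14.6 kg.
Tool frame: the origin (TCP) lies between the finger pads; the fingertips stand 19 mm ahead of it and the grasp point (between the pads) is the TCP; z points along the fingers, y is the line along which they close (so a half turn about z gives the same grasp; the last joint's range is limited). The gripper opens to 94 mm and grips with 3 to 60 N. Pads are 16 mm wide; open, the fingers measure 119 mm over their backs; the gripper's body (75 mm by 177 mm) begins 78 mm behind the grasp point.
Start: joints at [1.199, 0.3, 1.521, -0, 1.321, -0.067], TCP at [165.054, 524.64, 224.446] pointing down, gripper open.
Joint ranges: [-3.03, 3.03], [-0.79, 2.21], [0.23, 2.52], [-1.04, 4.18], [0, 3.07], [-2.55, 2.55]. Speed limits (rad/s): [2.22, 2.22, 2.57, 3.14, 3.14, 3.14].

## Interface

Orientations are given as [roll, pitch, yaw] about the fixed x, y, z axes, in that order (R = Rz(yaw) Ry(pitch) Rx(roll)).
In Python, from cell import monitor, imaging, job, find_in, trace gives the robot as it stands. The module is installed in compiled form; this text tells all that it offers.
- The arm moves only by the tool arm_command, never from a script. Its argument "steps" is a list of rows, each a list of 5 numbers: the opening, from 0 (shut) to 1 (fully open), then the shift along the tool's x, y, z in mm, then the turn about the tool's z in degrees. In form: [[gripper, dx, dy, dz, turn], ...]. A call has 1 to 20 rows; each row is the pose to reach, as a shift and turn from the pose commanded when the call began, along the tool's axes at that moment; what a row does not reach only later rows make up. A row lasts 1/8 s, in which the tool goes at most 62.5 mm and 10.7 degrees, less where a joint would pass 70% of its speed; a pose out of reach is approached as far as the arm can. A call with a gripper value outside its range is refused whole. The fingers move at their own pace and stop on an object; "force" is the grip in N (left out, the last holds). Time passes only in rows, so rows that repeat a pose let the fingers close. It gives the time, the measured TCP pose, the force, the opening and the grip force at its end, in the units of the state.
- monitor.read_state(): the state, without advancing time (a new reading comes with each control period).
- imaging.camera(name): name is "scene" or "top"; returns a dict with "img" (400x640x3 uint8, red, green, blue), "mtx" (3x3 intrinsics, pixels), "view" (4x4, takes a point from world to camera coordinates). Camera axes: x right, y down, z forward; pixel columns grow to the right and rows downward; lengths in mm; the calibration is good to about 2 mm. A picture is of the moment at which its call begins. There is no depth.
- job.sign_off(): hands the job in; it is judged then, once.
Trained networks look in a picture, given as the dict that the camera call returned (one of the last four; its "shot" number tells which), for a name from the list of things; names that differ only in an ending like _2 or _b are one class to them, and where a whole thing is asked for, a point or a joint stands for the part that bears it (a point fixed in the world has none). Each returns a list of dicts, best first, with "p" (0 to 1); they miss things now and then, are a little off and sometimes report something else, mostly with a low value. They report only what shows in the picture. A call takes as long as a camera call. They do not tell look-alikes from the thing itself.
- find_in(picture, target): "rect" ([centre column, centre row, width, height] in pixels, round what is visible of it).
- trace(picture, target): "region" (400x640 bool, what is visible of it) and "rect" ([centre column, centre row, width, height] in pixels, round what is visible of it).
The state is a dict: "clock": time; "joints": joint angles; "qd": joint speeds; "effort": joint torques, N m; "eef_pos": TCP position; "eef_rot": TCP orientation; "wrist_force": force on the tool from outside, world axes, zero at the start; "moment": the same for the moment, N m; "finger_gap": finger opening in mm; "finger_force": force on a finger pad.
Only numpy, scipy, OpenCV 4.12 (cv2) and the standard library are available. Lean on these libraries where they do the work, as an engineer would, in place of code of your own. Each camera call takes 0.05 s, during which the arm holds its last target. There are 200 camera calls.

## Task

Get the test-gas cylinder in the blue clamp of the detector station ready for its regulator: lift its loose orange dust hood off and set it down, open side down, in the white parts tray, then unscrew the ribbed black cap beneath. The thread may be right- or left-handed and nothing shows which, so try the cap gently one way and, if it will not give, the other; unscrew it without forcing it and lift it off. Finish still holding the cap in the gripper, well clear (about 8 cm) above the outlet, and leave the spare cylinder and everything else as it is.

Things in the scene. Friction and masses are not known exactly. Their poses are not given: they have to be found in the camera images.
- clamp (a point): centre of the blue painted test station's clamp cup, on the axis of the cylinder clamped in it, 10 mm above the bench. The station is fixed, with a base 140 x 235 x 10 mm; its own y axis points along the base to the dock with the yellow vapour detector (120 mm high, centre 125 mm away, 62 mm wide).
- store (a point): centre of the grey store cup (base 115 x 115 mm, fixed) with the other, spare cylinder, on that cylinder's axis, 10 mm above the bench.
- hood_mid (a point): orange plastic dust hood like a spray can's over-cap, 57 mm outside diameter, 46 mm high, wall 2.5 mm, 40 g, closed on top, open below. Loose over the cap on the shoulder of the cylinder in the blue clamp, its rim at z = 0.160. This point: its centre, 23 mm above its rim, z up.
- hood_spare_mid (a point): orange plastic dust hood like a spray can's over-cap, 57 mm outside diameter, 46 mm high, wall 2.5 mm, 40 g, closed on top, open below. Loose over the cap on the shoulder of the cylinder in the grey store cup, its rim at z = 0.160. This point: its centre, 23 mm above its rim, z up. Not to be touched.
- outlet_a (a point): top centre of the brass outlet of cylinder a (fixed, aluminium, 74 mm diameter), z = 0.189. Cylinder a stands in the blue clamp or in the grey store cup: compare with clamp and store. Shoulder (the hood's seat, 62 mm across) at z = 0.160, neck ring 47 mm across to z = 0.166, collar 34 mm across to z = 0.170: fingertips have room round the cap down to z = 0.170.
- outlet_b (a point): top centre of the brass outlet of cylinder b (fixed, aluminium, 74 mm diameter), z = 0.189. Cylinder b stands in the blue clamp or in the grey store cup: compare with clamp and store. Shoulder (the hood's seat, 62 mm across) at z = 0.160, neck ring 47 mm across to z = 0.166, collar 34 mm across to z = 0.170: fingertips have room round the cap down to z = 0.170.
- cap_a_mid (a point): ribbed black metal screw cap of cylinder a, 38 mm diameter, 26 mm high, 130 g, closed on top, with a white radial line on its top (its own x axis). This point: its centre, half-way up, on its axis, z up; screwed home it is at z = 0.183, rim at z = 0.170. Hand tight: tightened further, it meets a springy stop within 0.25 rad; the other way it loosens (see cap_a).
- cap_b_mid (a point): ribbed black metal screw cap of cylinder b, 38 mm diameter, 26 mm high, 130 g, closed on top, with a white radial line on its top (its own x axis). This point: its centre, half-way up, on its axis, z up; screwed home it is at z = 0.183, rim at z = 0.170. Hand tight: tightened further, it meets a springy stop within 0.25 rad; the other way it loosens (see cap_b).
- cyl_a: cylinder a, origin at the centre of its foot, 10 mm above the bench, z up.
- cyl_b: cylinder b, origin at the centre of its foot, 10 mm above the bench, z up.
- cap_a: cap a, origin at the centre of its rim. Coarse two-start thread: loosening, it rises 2.5 mm per rad with next to no moment; after about 2.7 rad it lets go and lifts off (turning on to 3.3 rad is harmless). Part-way it stays where left. Against the stop, 0.3 to 0.7 N m is plenty to tell; over 2 N m is forcing it. Cylinders a and b have opposite thread hands; nothing shows which.
- cap_b: cap b, origin at the centre of its rim. Coarse two-start thread: loosening, it rises 2.5 mm per rad with next to no moment; after about 2.7 rad it lets go and lifts off (turning on to 3.3 rad is harmless). Part-way it stays where left. Against the stop, 0.3 to 0.7 N m is plenty to tell; over 2 N m is forcing it. Cylinders a and b have opposite thread hands; nothing shows which.
- hood: the dust hood of the clamped cylinder (see hood_mid); origin at the centre of its lower rim.
- tray_in (a point): centre of the inner floor of the white plastic parts tray, 4 mm above the bench; inside 122 mm along its x and 162 mm along its y, walls 4 mm thick and 25 mm high over the bench. Fixed.
- jar_tall_mid (a point): glass specimen jar with ball-knob stopper, 84 mm diameter, 190 mm high; point half-way up its body. Bystander.
- jar_mid_mid (a point): glass specimen jar with ball-knob stopper, 90 mm diameter, 160 mm high; point half-way up its body. Bystander.
- jar_low_mid (a point): small glass specimen jar with ball-knob stopper, 72 mm diameter, 125 mm high; point half-way up its body. Bystander.
- regulator_mid (a point): small brass gas regulator with a gauge, lying on the bench, about 80 x 60 x 44 mm; its centre. Bystander.
- spanner_grip (a point): steel spanner 170 mm long lying on the bench; its grip. Bystander.
- brush_grip (a point): brush 170 mm long lying on the bench; its grip. Bystander.
- vial_mid (a point): small stoppered glass vial, 25 mm diameter, 57 mm high; its centre. Bystander.
Mind the look-alikes: they are no part of the job. Leave any red or turquoise look-alike of the hood alone.

How it is judged (in metres and radians):
On the way, in this order (a step that is already met when the one before it is completed fails the run):
1. the hood stands open side down in the tray, let go, with the cap still on (x of hood_mid in the frame of tray_in between -0.034 and 0.034 m and y of hood_mid in the frame of tray_in between -0.054 and 0.054 m and z of hood_mid in the frame of tray_in between 0.018 and 0.028 m and angle between hood_mid's own z axis and vertical below 0.1 rad and contact force between hood and the fingers below 0.05 N and linear speed of hood below 0.02 m/s and ((horizontal distance between outlet_a and clamp below 0.03 m and height (world z) of cap_a_mid below 0.19 m) or (horizontal distance between outlet_b and clamp below 0.03 m and height (world z) of cap_b_mid below 0.19 m))), for 0.2 s.
2. the clamped cylinder's cap has been turned through a good part of its thread, rising on it, while still on the outlet (((horizontal distance between outlet_a and clamp below 0.03 m and angle between the x axis of cap_a and the x axis of cyl_a, either way round above 1 rad and horizontal distance between cap_a_mid and outlet_a below 0.004 m and height (world z) of cap_a_mid between 0.1845 and 0.192 m) or (horizontal distance between outlet_b and clamp below 0.03 m and angle between the x axis of cap_b and the x axis of cyl_b, either way round above 1 rad and horizontal distance between cap_b_mid and outlet_b below 0.004 m and height (world z) of cap_b_mid between 0.1845 and 0.192 m))), for 0.1 s.
At the end, for the whole second after the job is handed in: The clamped cylinder's cap is held still in the fingers (grip over 1 N, under 0.03 m/s), its centre 50 mm or more above where it sat, within 80 mm of the outlet's axis, off the cylinder; the hood stands open side down (within 0.1 rad) on the tray's floor, let go, at rest (x of hood_mid in the frame of tray_in between -0.034 and 0.034 m and y of hood_mid in the frame of tray_in between -0.054 and 0.054 m and z of hood_mid in the frame of tray_in between 0.018 and 0.028 m and angle between hood_mid's own z axis and vertical below 0.1 rad and contact force between hood and the fingers below 0.05 N and linear speed of hood below 0.02 m/s and ((horizontal distance between outlet_a and clamp below 0.03 m and height (world z) of cap_a_mid above 0.233 m and contact force between cap_a and the fingers above 1 N and contact force between cap_a and cyl_a below 0.05 N and horizontal distance between cap_a_mid and outlet_a below 0.08 m and linear speed of cap_a below 0.03 m/s) or (horizontal distance between outlet_b and clamp below 0.03 m and height (world z) of cap_b_mid above 0.233 m and contact force between cap_b and the fingers above 1 N and contact force between cap_b and cyl_b below 0.05 N and horizontal distance between cap_b_mid and outlet_b below 0.08 m and linear speed of cap_b below 0.03 m/s))); the arm keeps its last pose, push and grip.
It fails at once if the spare cylinder's hood is disturbed (distance of hood_spare_mid from where it was at the start of the episode above 0.01 m).
It fails at once if the spare cylinder's cap is disturbed ((horizontal distance between outlet_a and clamp above 0.03 m and distance of cap_a_mid from where it was at the start of the episode above 0.006 m) or (horizontal distance between outlet_b and clamp above 0.03 m and distance of cap_b_mid from where it was at the start of the episode above 0.006 m)).
It fails at once if the hood is dropped or thrown (linear speed of hood above 0.8 m/s and contact force between hood and the fingers below 0.05 N).
It fails at once if the cap is forced on its thread (well over 2 N m of twist against the stop) (contact force between cap_a and cyl_a above 220 N or contact force between cap_b and cyl_b above 220 N).
It fails at once if a bystander on the bench is moved more than 25 mm (distance of any of jar_tall_mid, jar_mid_mid, jar_low_mid, regulator_mid, spanner_grip, brush_grip, vial_mid from where it was at the start of the episode above 0.025 m).
It also fails if it takes over 61 s, if anything falls off the work surface, if the arm or the gripper's body presses on something with over 40 N, if the wrist force passes 120 N, or if a joint passes its speed limit or range.

## Working session

There is one attempt and no reset: what is moved stays moved. The work goes in short steps, Python scripts to look and compute and a tool call to move; the robot and the scene stay as the last step left them, time stands still between calls to the robot, and variables do not carry over. Pictures are saved under pics/ and viewed, at most 10 in all, crops included, and the job is handed in when it is done.

Besides the shell and the picture viewer there is one more tool, called as a command line: name --pt "numbers of a row" for each row, then --argument value for the rest. arm_command: Moves the arm, as the interface text tells. Its arguments: {"type":"object","properties":{"steps":{"type":"array","items":{"type":"array","items":{"type":"number"}}},"force":{"type":"number"}},"required":["steps"]}

```bash
mkdir -p pics
cat > h.py <<'E'
import numpy as np, cv2
from cell import monitor, imaging, job, find_in, trace
def save(p,n): cv2.imwrite('pics/'+n,cv2.cvtColor(p,cv2.COLOR_RGB2BGR))
def ray(c,u,v):
    V=c['view'];R=V[:3,:3];o=-R.T@V[:3,3]
    return o,R.T@np.linalg.solve(c['mtx'],[u,v,1])
def atz(c,u,v,z):
    o,d=ray(c,u,v);return o+d*(z-o[2])/d[2]
def proj(c,P):
    q=c['mtx']@(c['view'][:3,:3]@np.array(P,float)+c['view'][:3,3]);return q[:2]/q[2]
E
python3 - <<'E'
from h import *
print(monitor.read_state())
for n in['scene','top']:
    c=imaging.camera(n);save(c['img'],n+'0.png');print(n,ray(c,320,200))
    for t in['hood_mid','tray_in','clamp','store','jar_tall_mid','jar_low_mid']:
        for d in find_in(c,t)[:5]:print(t,round(d['p'],2),np.round(d['rect']))
E
```

```text
{'clock': 0.0, 'joints': array([ 1.19941630e+00,  3.00485407e-01,  1.52155713e+00,  1.53923793e-05,
        1.32064779e+00, -6.65958530e-02]), 'qd': array([-1.71977411e-06, -1.68516859e-04, -6.39613971e-05, -9.81467238e-04,
        9.80373229e-05, -4.94091787e-04]), 'effort': array([ 3.54215872e-04, -5.31813455e+01, -3.52737665e+01,  7.08123785e-02,
        2.44895130e-02, -9.20111074e-05]), 'eef_pos': array([164.965702  , 524.44863851, 223.88858902]), 'eef_rot': array([-3.14049841e+00, -8.79223810e-05,  2.83680461e+00]), 'wrist_force': array([-0.44230928,  0.36940724, -0.01886598]), 'moment': array([0.01608739, 0.02450319, 0.00821323]), 'finger_force': 0.0, 'finger_gap': 93.83528778243945}
scene (array([ 991.61949125,  457.1743733 , 1042.44586329]), array([-0.39453799, -0.38708673, -0.8335577 ]))
hood_mid 0.84 [296. 154.  26.  33.]
hood_mid 0.56 [267. 157.  20.  22.]
tray_in 0.76 [438. 299.  99.  85.]
clamp 0.81 [306. 221.  96.  80.]
clamp 0.5 [345. 165.  21.  26.]
store 0.74 [251. 127.  53.  43.]
jar_tall_mid 0.85 [336. 341.  47.  61.]
jar_tall_mid 0.39 [295. 182.  32.  40.]
jar_low_mid 0.93 [182. 158.  36.  40.]
jar_low_mid 0.51 [295. 181.  32.  37.]
jar_low_mid 0.18 [195. 201.  50.  60.]
top (array([ 373.26520401,   21.45344099, 1208.16412066]), array([ 0.18891845,  0.00373447, -0.98200595]))
hood_mid 0.92 [385. 273.  24.  22.]
hood_mid 0.69 [361. 210.  24.  28.]
hood_mid 0.62 [405. 234.  26.  25.]
tray_in 0.93 [205. 238.  67.  50.]
clamp 0.76 [338. 218.  90.  64.]
store 0.94 [453. 253.  50.  43.]
store 0.73 [339. 221.  90.  63.]
store 0.4 [453. 167.  35.  38.]
jar_tall_mid 0.71 [228. 139.  40.  43.]
jar_low_mid 0.91 [452. 168.  33.  38.]
```

Run:
```python
import cv2
a=cv2.imread('pics/scene0.png')[80:390,120:520];b=cv2.imread('pics/top0.png')[100:320,150:500]
cv2.imwrite('pics/s1.png',cv2.resize(a,None,fx=2*.95,fy=2*.95,interpolation=3));cv2.imwrite('pics/t1.png',cv2.resize(b,None,fx=2.2,fy=2.2,interpolation=3))
```

```text
(no output)
```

View pics/s1.png

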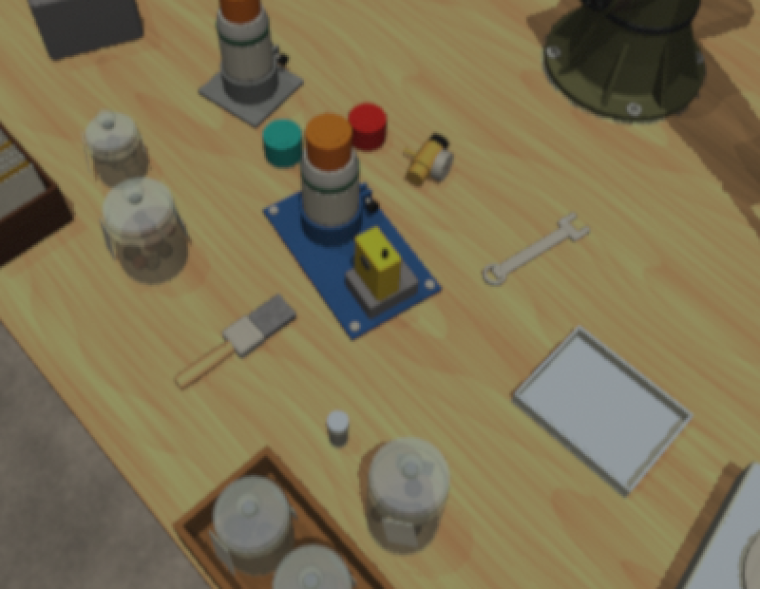

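View pics/t1.png

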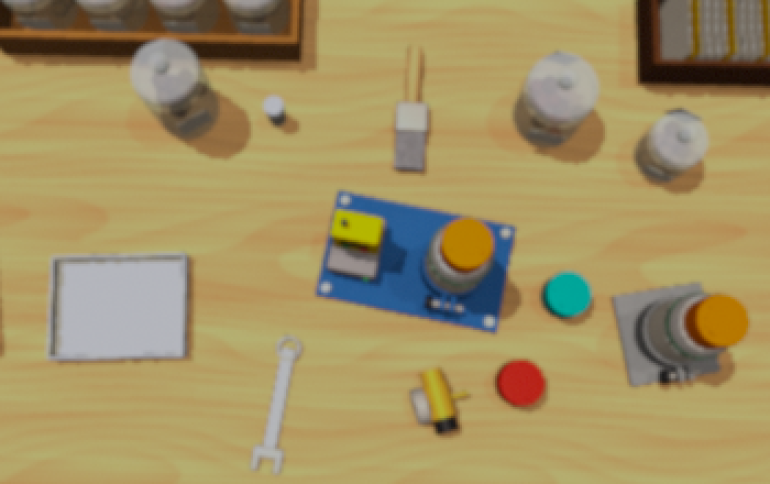

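Candidates for the hood in the top picture (full pixels):
- orange on the blue clamp, about (362,210)
- orange on the grey store cup, (477,245): the spare
- turquoise, (408,234)
- red, (387,274)

In the scene picture, the orange on the blue clamp is at (293,152). I choose the one on the blue clamp. Next I measure it and check it in a close crop.

```bash
cat >> h.py <<'E'
def orange(c):
    h=cv2.cvtColor(c['img'],cv2.COLOR_RGB2HSV)
    m=cv2.inRange(h,(6,150,90),(18,255,255))
    n,l,s,ce=cv2.connectedComponentsWithStats(m)
    return [(s[i],ce[i],l==i) for i in range(1,n) if s[i][4]>150]
def fit(cs,xy0,zs,r,mask,ring=None):
    """xy of an upright cylinder r, z range zs, by silhouette IoU-like centroid+extent match"""
    from scipy.optimize import minimize
    t=np.linspace(0,2*np.pi,60)
    def res(p):
        e=0
        for c,m in zip(cs,mask):
            P=np.array([proj(c,[p[0]+r*np.cos(a),p[1]+r*np.sin(a),z]) for z in zs for a in t])
            S=8;im=np.zeros((400*2,640*2),np.uint8)
            cv2.fillConvexPoly(im,cv2.convexHull((P*2*256+128).astype(np.int32)),255,shift=8)
            im=cv2.resize(im,(640,400),interpolation=cv2.INTER_AREA)/255.
            e+=np.abs(im-m).sum()
        return e
    return minimize(res,xy0,method='Nelder-Mead',options=dict(initial_simplex=np.array(xy0)+[[0,0],[6,0],[0,6]],xatol=.1,fatol=.5))
E
python3 - <<'E'
from h import *
cs=[imaging.camera('scene'),imaging.camera('top')];ms=[]
for c,g in zip(cs,[(293,152),(362,210)]):
    o=orange(c);print([(k[0],k[1].round(1)) for k in o])
    b=min(o,key=lambda k:np.hypot(*(k[1]-g)));ms.append(b[2].astype(float))
x0=atz(cs[1],362,210,206)[:2];print(x0)
for i in (0,1):
    f=fit([cs[i]],x0,[160,206],28.5,[ms[i]]);print(i,f.x,f.fun)
f=fit(cs,x0,[160,206],28.5,ms);print(f.x,f.fun)
# tray
for c in cs:
    d=trace(c,'tray_in')[0];k,_=cv2.findContours(d['region'].astype(np.uint8),0,1);k=max(k,key=cv2.contourArea)
    print(d['p'],d['rect']);w=np.array([atz(c,u,v,25)[:2] for u,v in k[:,0]],np.float32);print(cv2.minAreaRect(w))
# vertical things: rough
for n,z in[('store',10),('vial_mid',57),('jar_tall_mid',190),('jar_mid_mid',160),('regulator_mid',30),('spanner_grip',5)]:
    for d in find_in(cs[1],n)[:2]:print(n,round(d['p'],2),atz(cs[1],*d['rect'][:2],z/2).round())
img=cs[1]['img'][170:290,300:520];save(cv2.resize(img,None,fx=3.5,fy=3.5,interpolation=2),'close.png')
E
```

```text
[(array([398,   0,  49,  29, 309], dtype=int32), array([424.5,  12.5])), (array([234,  65,  22,  27, 392], dtype=int32), array([245.,  76.])), (array([538,  79, 102,  63, 605], dtype=int32), array([586.3, 109.2])), (array([281, 139,  25,  30, 508], dtype=int32), array([293., 152.])), (array([243, 317,  92,  83, 298], dtype=int32), array([293.2, 356.4])), (array([212, 338,  38,  62, 262], dtype=int32), array([229.4, 372.7])), (array([244, 382,  18,  18, 161], dtype=int32), array([254.4, 390.1]))]
[(array([490,   2,  70,  59, 342], dtype=int32), array([514.9,  29.8])), (array([469,  20,  75,  66, 644], dtype=int32), array([498.3,  66.6])), (array([ 33,  42,  24,  89, 893], dtype=int32), array([ 47.6, 101.6])), (array([452,  43,  10,  41, 211], dtype=int32), array([457. ,  59.6])), (array([ 144,   76,  146,   53, 1090], dtype=int32), array([231.5, 108.5])), (array([  0, 151,  57,  11, 282], dtype=int32), array([ 28.2, 156.4])), (array([  4, 209,  17,  16, 182], dtype=int32), array([ 12.2, 216.7])), (array([  0, 285,  37,  19, 315], dtype=int32), array([ 19.7, 293.8])), (array([ 15, 320,  17,  21, 178], dtype=int32), array([ 24. , 329.8]))]
[544.47304367 -74.49362323]
0 [541.51112961 -78.87057635] 206.30588235294118
1 [425.99107956  28.94382337] 1595.5372549019608
[541.27478623 -77.81323382] 1833.3607843137254
0.73 [437.5, 296.6, 97.8, 90.8]
((491.728759765625, 346.69091796875), (140.13970947265625, 172.6111297607422), 2.638216972351074)
0.56 [205.8, 239.5, 66.2, 48.8]
((484.81842041015625, 344.739013671875), (131.1053924560547, 174.5593719482422), 2.855027914047241)
store 0.63 [ 470. -346.    5.]
vial_mid 0.55 [739. 155.  28.]
jar_tall_mid 0.82 [748. 276.  95.]
jar_tall_mid 0.7 [ 688. -325.   95.]
jar_mid_mid 0.7 [ 744. -196.   80.]
regulator_mid 0.83 [372. -54.  15.]
regulator_mid 0.44 [573. -90.  15.]
spanner_grip 0.75 [365. 144.   2.]
spanner_grip 0.21 [489. 349.   2.]
```

View pics/close.png

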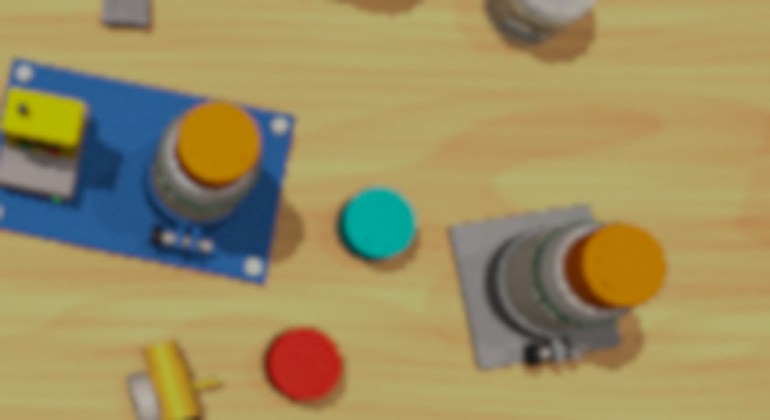

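The crop confirms it: the orange hood on the blue clamp is at about crop (219,143), full (362,211), with the turquoise and red ones standing on the bench. The hue mask missed the hood in the top view, so I'll widen it.

Run:
```python
from h import *
cs=[imaging.camera('scene'),imaging.camera('top')];ms=[]
for c,(u,v) in zip(cs,[(293,152),(362,210)]):
    h=cv2.cvtColor(c['img'],cv2.COLOR_RGB2HSV);print(h[v,u],h[v+8,u])
    m=cv2.inRange(h,(4,195,40),(23,255,255));n,l,s,ce=cv2.connectedComponentsWithStats(m)
    print(s[l[v,u]],ce[l[v,u]]);ms.append((l==l[v,u]).astype(float))
x0=np.array([544,-75.])
for i in (0,1):
    f=fit([cs[i]],x0,[160,206],28.5,[ms[i]]);print(i,f.x,f.fun)
f=fit(cs,x0,[160,206],28.5,ms);print(f.x,f.fun)
# tray walls/colour in top & blue base corners
for c in cs:
    h=cv2.cvtColor(c['img'],cv2.COLOR_RGB2HSV);m=cv2.inRange(h,(100,120,30),(125,255,255))
    k,_=cv2.findContours(m,0,1);k=max(k,key=cv2.contourArea);print(cv2.minAreaRect(np.array([atz(c,u,v,10)[:2] for u,v in k[:,0]],np.float32)))
    m=cv2.inRange(h,(0,0,110),(180,60,255));k,_=cv2.findContours(m,0,1)
    g=(205,238) if c is cs[1] else (438,299)
    k=[q for q in k if cv2.pointPolygonTest(q,g,False)>0][0]
    for z in(4,25):print('tray',z,cv2.minAreaRect(np.array([atz(c,u,v,z)[:2] for u,v in k[:,0]],np.float32)))
```

```text
[ 15 202 145] [ 12 212  94]
[282 141  24  28 546] [293.12454212 153.86630037]
[ 21 255 183] [ 21 255 183]
[351 200  22  23 403] [361.59305211 210.98511166]
0 [544.1505127  -71.80609131] 167.80392156862746
1 [547.234375 -75.28125 ] 132.04313725490198
[543.50598145 -72.90765381] 299.5882352941177
((553.5912475585938, -26.512649536132812), (228.96424865722656, 139.4960174560547), 79.44705200195312)
tray 4 ((475.37030029296875, 343.2980651855469), (133.78976440429688, 174.9871368408203), 2.726379632949829)
tray 25 ((485.8101806640625, 345.6009521484375), (131.08421325683594, 171.44845581054688), 2.7263922691345215)
((552.8017578125, -28.223037719726562), (227.25437927246094, 134.077880859375), 79.33203887939453)
tray 4 ((486.68475341796875, 351.0771789550781), (135.46238708496094, 178.07308959960938), 2.8724184036254883)
tray 25 ((484.70672607421875, 345.32867431640625), (133.0999755859375, 174.9675750732422), 2.872438430786133)
```

```bash
cat >> h.py <<'E'
from scipy.spatial.transform import Rotation as Ro
def to(P,yaw=None):
    s=monitor.read_state();R=Ro.from_euler('xyz',s['eef_rot'])
    print('shift',R.inv().apply(np.array(P,float)-s['eef_pos']).round(1),'pos',s['eef_pos'].round(1),'rot',s['eef_rot'].round(3),'j6',s['joints'][5].round(2),'t',s['clock'])
    if yaw is not None: print('turn deg',-np.degrees((yaw-s['eef_rot'][2]+np.pi)%(2*np.pi)-np.pi))
E
python3 -c "
from h import *
to([544.5,-73.7,265])"
```

```text
shift [-541.5 -456.9  -40.6] pos [165.1 524.6 224.4] rot [-3.142 -0.     2.837] j6 -0.07 t 1.3
```

arm_command --pt "1 0 0 -41 0" --pt "1 -541.5 -457 -41 0" --pt "1 -541.5 -457 -41 0" --pt "1 -541.5 -457 -41 0" --pt "1 -541.5 -457 -41 0" --pt "1 -541.5 -457 -41 0" --pt "1 -541.5 -457 -41 0" --pt "1 -541.5 -457 -41 0" --pt "1 -541.5 -457 -41 0" --pt "1 -541.5 -457 -41 0" --pt "1 -541.5 -457 -41 0" --pt "1 -541.5 -457 -41 0" --pt "1 -541.5 -457 -41 0" --pt "1 -541.5 -457 -41 0" --pt "1 -541.5 -457 -41 0" --pt "1 -541.5 -457 -41 0" --force 10

```text
clock: 3.3
eef_pos: [544.2, -72.8, 265.8]
eef_rot: [3.141, 0.001, 2.838]
wrist_force: [0.2, 0.5, 0.6]
finger_gap: 94.0
finger_force: 0.0
```

```bash
python3 -c "
from h import *
to([544.5,-73.7,188])
a=imaging.camera('scene')['img'][60:260,190:400];b=imaging.camera('top')['img'][120:320,270:480]
save(cv2.resize(np.hstack([a,b]),None,fx=1.9,fy=1.9,interpolation=2),'above.png')"
```

```text
shift [-0.5 -0.7 77.8] pos [544.2 -72.8 265.8] rot [3.141e+00 1.000e-03 2.838e+00] j6 -1.47 t 3.3
```

View pics/above.png

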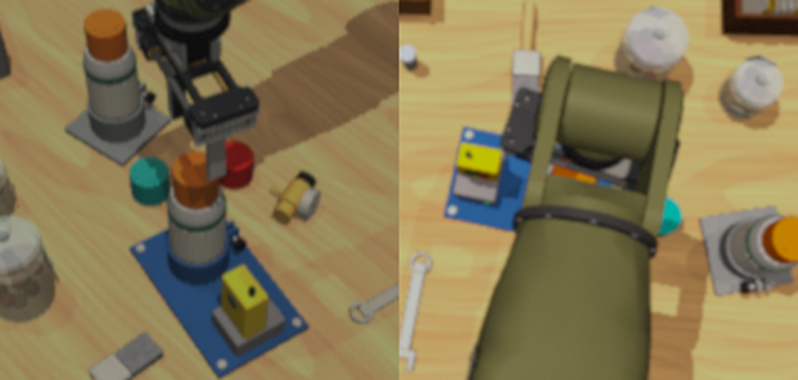

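The gripper stands over the clamped cylinder's hood, left panel (195,180), with the fingers either side. I'll descend and grip gently.

arm_command --pt "1 -0.5 -0.7 25 0" --pt "1 -0.5 -0.7 45 0" --pt "1 -0.5 -0.7 55 0" --pt "1 -0.5 -0.7 65 0" --pt "1 -0.5 -0.7 74 0" --pt "1 -0.5 -0.7 76 0" --pt "1 -0.5 -0.7 76 0"

```text
clock: 4.28
eef_pos: [544.8, -74.6, 189.6]
eef_rot: [3.142, 0.0, 2.837]
wrist_force: [-0.2, -0.2, 0.6]
finger_gap: 93.5
finger_force: 0.0
```

arm_command --pt "0.65 0 0 0 0" --pt "0.62 0 0 0 0" --pt "0.5 0 0 0 0" --pt "0.5 0 0 0 0" --pt "0.5 0 0 0 0" --pt "0.5 0 0 0 0" --pt "0.5 0 0 0 0" --pt "0.5 0 0 0 0" --force 10

```text
clock: 5.28
eef_pos: [544.8, -74.6, 189.5]
eef_rot: [3.142, 0.0, 2.837]
wrist_force: [0.1, -0.5, 1.0]
finger_gap: 56.9
finger_force: 10.0
```

Gap is 56.9 mm, which matches the 57 mm hood at full diameter. Lifting.

arm_command --pt "0.5 0 0 -10 0" --pt "0.5 0 0 -25 0" --pt "0.5 0 0 -50 0" --pt "0.5 0 0 -80 0" --pt "0.5 0 0 -90 0" --pt "0.5 0 0 -90 0"

```text
clock: 6.02
eef_pos: [544.8, -74.6, 279.7]
eef_rot: [3.142, 0.001, 2.837]
wrist_force: [-0.8, 0.4, -1.0]
finger_gap: 57.2
finger_force: 10.0
```

```bash
python3 -c "
from h import *
import math
to([485,345.3,110],math.pi+math.radians(2.8))
c=imaging.camera('scene');a=c['img'][40:260,180:400]
print(trace(c,'cap_a_mid')[:1] and [(d['p'],d['rect']) for d in find_in(c,'cap_a_mid')[:3]])
save(cv2.resize(a,None,fx=2.5,fy=2.5,interpolation=2),'lift.png')"
```

```text
shift [183.2 382.6 169.6] pos [544.8 -74.6 279.7] rot [3.142e+00 1.000e-03 2.837e+00] j6 -1.47 t 6.025
turn deg -20.26283400443888
[(0.7, [292.8, 156.4, 22.0, 21.1])]
```

View pics/lift.png

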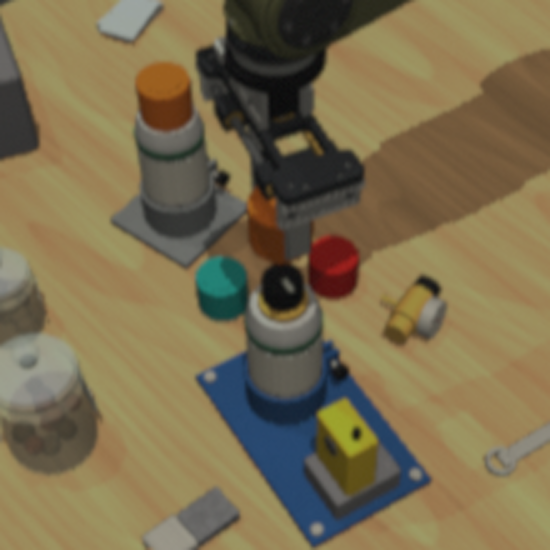

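The hood is lifted cleanly and the black cap with its white line shows at crop (285,287), full (294,155). Next: carry the hood to the tray.

arm_command --pt "0.5 183 382.5 0 -20" --pt "0.5 183 382.5 0 -20" --pt "0.5 183 382.5 0 -20" --pt "0.5 183 382.5 0 -20" --pt "0.5 183 382.5 0 -20" --pt "0.5 183 382.5 0 -20" --pt "0.5 183 382.5 0 -20" --pt "0.5 183 382.5 0 -20" --pt "0.5 183 382.5 0 -20" --pt "0.5 183 382.5 50 -20" --pt "0.5 183 382.5 100 -20" --pt "0.5 183 382.5 150 -20" --pt "0.5 183 382.5 190 -20" --pt "0.5 183 382.5 215 -20" --pt "0.5 183 382.5 225 -20" --pt "0.5 183 382.5 225 -20"

```text
clock: 8.18
eef_pos: [485.3, 344.5, 54.6]
eef_rot: [-3.142, -0.0, -3.098]
wrist_force: [-0.2, -0.8, -0.4]
finger_gap: 56.9
finger_force: 10.0
```

```bash
python3 -c "
from h import *
to([485,345.3,33.5])
c=imaging.camera('scene');a=c['img'][220:370,360:520]
save(cv2.resize(a,None,fx=3.5,fy=3.5,interpolation=2),'tray.png')"
```

```text
shift [ 0.2  0.8 21.1] pos [485.3 344.5  54.6] rot [-3.142 -0.    -3.098] j6 -1.06 t 8.175
```

View pics/tray.png

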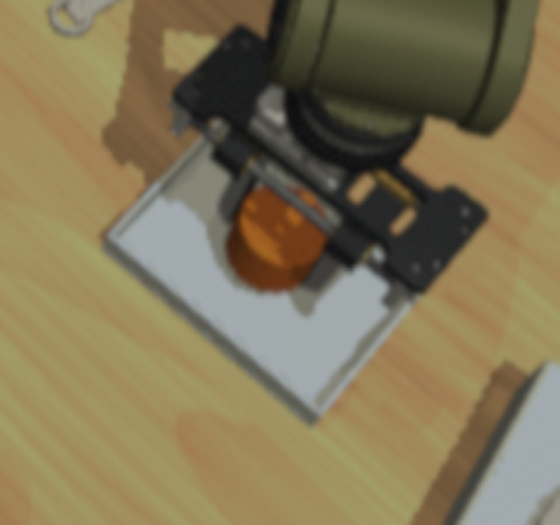

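The hood hangs over the tray's middle, crop (277,235), with the fingers inside the walls. I'll lower the last 21 mm and release.

arm_command --pt "0.5 0 0 8 0" --pt "0.5 0 0 14 0" --pt "0.5 0 0 18 0" --pt "0.5 0 0 20 0" --pt "0.5 0 0 21 0" --pt "0.5 0 0 21 0"

```text
clock: 8.98
eef_pos: [485.0, 345.2, 33.6]
eef_rot: [3.141, 0.0, -3.097]
wrist_force: [0.9, 0.0, -0.8]
finger_gap: 56.9
finger_force: 10.0
```

arm_command --pt "0.66 0 0 0 0" --pt "0.72 0 0 0 0" --pt "0.78 0 0 0 0" --pt "0.78 0 0 0 0" --pt "0.78 0 0 0 0" --pt "0.78 0 0 -30 0" --pt "0.78 0 0 -80 0" --pt "0.78 0 0 -130 0" --pt "0.78 0 0 -180 0" --pt "0.78 0 0 -225 0" --pt "0.78 0 0 -225 0" --pt "0.78 0 0 -225 0"

```text
clock: 10.48
eef_pos: [484.7, 345.0, 257.5]
eef_rot: [-3.141, -0.001, -3.097]
wrist_force: [-0.4, -0.1, -0.3]
finger_gap: 73.6
finger_force: 0.0
```

```bash
python3 -c "
from h import *
c=imaging.camera('scene');t=imaging.camera('top')
for q in(c,t):print([(round(d['p'],2),np.round(d['rect'],1)) for d in find_in(q,'cap_a_mid')[:3]],[(round(d['p'],2),np.round(d['rect'],1)) for d in find_in(q,'hood')[:4]],proj(q,[485,345,27]),proj(q,[544.8,-74.6,183]))
a=c['img'][220:370,360:520];b=t['img'][150:300,270:430];d=c['img'][110:220,240:350]
save(np.hstack([cv2.resize(a,(300,300)),cv2.resize(c['img'][120:190,260:330],(300,300))]),'after.png')
import numpy
for q,n in((c,'s'),(t,'t')):np.savez('cam_'+n,img=q['img'],mtx=q['mtx'],view=q['view'])
# dark-cap fit
h=[cv2.cvtColor(q['img'],cv2.COLOR_RGB2HSV) for q in(c,t)]
for q,hh in zip((c,t),h):
    u,v=proj(q,[544.8,-74.6,183]).astype(int);m=np.zeros((400,640));m[v-14:v+15,u-14:u+15]=(hh[v-14:v+15,u-14:u+15,2]<60)
    print(m.sum());f=fit([q],[544.8,-74.6],[170,196],19,[m]);print(f.x,f.fun)
to([544.8,-74.6,260])
"
```

```text
[(0.51, array([291.8, 153.6,  18.4,  21.4]))] [(0.97, array([435.4, 291.9,  30.4,  31.5])), (0.8, array([270.7, 157.8,  16.4,  26.3])), (0.75, array([314.6, 147.9,  22.2,  29.8]))] [437.2349449  291.43253231] [293.03442926 154.54940944]
[(0.65, array([360.5, 211.8,  16. ,  15.8]))] [(0.8, array([388.4, 273. ,  23.4,  25. ])), (0.75, array([406.9, 233.9,  21.1,  22. ])), (0.65, array([202.4, 237.2,  21.9,  16.7]))] [202.9892927 238.4081949] [361.12337706 211.45016317]
218.0
[544.8 -74.6] 82.01960784313725
12.0
[538.77070312 -62.37441406] 222.5254901960784
shift [ -41.3 -422.    -2.1] pos [484.8 345.1 257.7] rot [-3.141e+00 -1.000e-03 -3.097e+00] j6 -1.06 t 10.775
```

View pics/after.png

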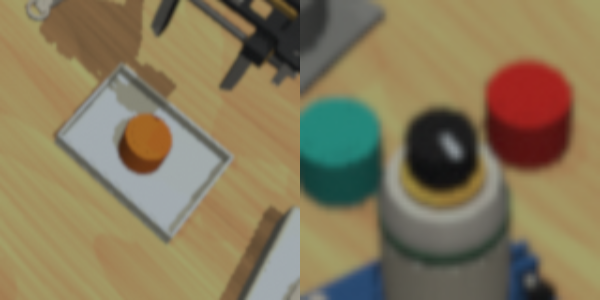

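The hood stands upright mid-tray at (145,143) in the left panel, and the cap shows on the cylinder with its white line visible. Next I refine the cap axis.

```bash
python3 -c "
from h import *
C=[dict(np.load('cam_%s.npz'%n)) for n in 'st']
M=[]
for q in C:
    u,v=proj(q,[544.8,-74.6,183]).round().astype(int);g=q['img'][v-16:v+17,u-16:u+17]
    G=g.max(2);print(G[6:27:2,6:27:2])
    th=85;m=np.zeros((400,640));b=(G<th).astype(np.uint8);n,l,s,ce=cv2.connectedComponentsWithStats(b);k=1+np.argmax(s[1:,4]);b=(l==k).astype(np.uint8)
    b=cv2.morphologyEx(b,cv2.MORPH_CLOSE,np.ones((7,7)));m[v-16:v+17,u-16:u+17]=b;M.append(m)
    f=fit([q],[544.8,-74.6],[170,196],19,[m]);print(m.sum(),f.x,f.fun)
f=fit(C,[546,-73],[170,196],19,M);print(f.x,f.fun)
"
```

```text
[[163 162 152 121  90  84 108 131 157 162 109]
 [163 142  77  36  30  30  31  44 110 154  90]
 [159  88  30  30  28  28  29  29  50 123  82]
 [150  53  29  29  34  80  65  29  31  98  95]
 [150  48  29  29  32 101 134  54  29  92 112]
 [150  47  25  29  30  49 138  99  24  92 149]
 [149  44  20  21  26  24  51  49  18  89 161]
 [149  76  16  17  17  18  16  19  20 102 154]
 [144 125  43  19  17  18  19  18  69 147 143]
 [146 153 123  63  34  32  43  75 128 140 142]
 [158 128 147 145 125 124 131 149 138 124 154]]
264.0 [546.29227166 -75.90459929] 35.266666666666666
[[152 141 153 176 184 179 172 157 151 154 152]
 [142 178 195 186 156 138 143 165 177 152 154]
 [184 195 173 105  67  64  64  87 158 180 148]
 [195 188 131  85  70  65  62  61  81 175 172]
 [194 171 158 177 169 110  63  61  61 132 187]
 [193 145  90 128 148 106  62  64  62 103 182]
 [187 143  60  66  67  66  64  62  65 116 173]
 [187 164  72  62  65  65  65  64  79 148 168]
 [190 184 140  58  54  59  59  71 124 161 156]
 [191 179 177 144  87  78  97 135 161 160 143]
 [170 194 181 181 160 153 158 161 160 151 111]]
160.0 [546.30512695 -73.00661621] 75.28235294117647
[545.21589661 -75.35702515] 110.8470588235294
```

arm_command --pt "0.78 -41 -422 -3 20" --pt "0.78 -41 -422 -3 20" --pt "0.78 -41 -422 -3 20" --pt "0.78 -41 -422 -3 20" --pt "0.78 -41 -422 -3 20" --pt "0.78 -41 -422 -3 20" --pt "0.78 -41 -422 -3 20" --pt "0.78 -41 -422 -3 20" --pt "0.78 -41 -422 -3 20" --pt "0.78 -41 -422 -3 20"

```text
clock: 12.02
eef_pos: [544.5, -73.5, 261.4]
eef_rot: [3.142, -0.0, 2.838]
wrist_force: [-0.3, 0.7, -0.6]
finger_gap: 73.0
finger_force: 0.0
```

```bash
python3 -c "
from h import *
to([545.6,-74.9,191])"
```

```text
shift [-1.4 -1.1 70.4] pos [544.5 -73.5 261.4] rot [ 3.142 -0.     2.838] j6 -1.47 t 12.025
```

arm_command --pt "0.78 -1.4 -1 30 0" --pt "0.78 -1.4 -1 50 0" --pt "0.78 -1.4 -1 62 0" --pt "0.78 -1.4 -1 70 0" --pt "0.78 -1.4 -1 70 0" --pt "0.78 -1.4 -1 70 0"

```text
clock: 12.78
eef_pos: [545.9, -76.0, 192.1]
eef_rot: [3.142, 0.001, 2.837]
wrist_force: [-0.4, 1.3, 0.1]
finger_gap: 73.2
finger_force: 0.0
```

arm_command --pt "0.45 0 0 0 0" --pt "0.42 0 0 0 0" --pt "0.38 0 0 0 0" --pt "0.3 0 0 0 0" --pt "0.3 0 0 0 0" --pt "0.3 0 0 0 0" --pt "0.3 0 0 0 0" --force 5

```text
clock: 13.65
eef_pos: [545.7, -75.9, 191.5]
eef_rot: [3.141, 0.0, 2.837]
wrist_force: [0.8, 1.2, 0.3]
finger_gap: 38.9
finger_force: 5.0
```

```bash
python3 -c "
from h import *
to([545.6,-74.9,191]);s=monitor.read_state();print(s['finger_gap'],s['finger_force'],s['wrist_force'],s['moment'])"
```

```text
shift [0.4 1.  0.5] pos [545.7 -75.9 191.5] rot [3.141 0.    2.837] j6 -1.47 t 13.65
38.92474001363665 5.000055359560065 [0.81991319 1.20702748 0.2734132 ] [ 0.32141429 -0.04129139  0.0764186 ]
```

arm_command --pt "0.3 0 0 0 0" --pt "0.3 0 0 0 0" --pt "0.3 0 0 0 4" --pt "0.3 0 0 0 8" --pt "0.3 0 0 0 12" --pt "0.3 0 0 0 15" --pt "0.3 0 0 0 15" --force 28

```text
clock: 14.52
eef_pos: [545.8, -76.2, 191.5]
eef_rot: [-3.141, 0.001, 2.576]
wrist_force: [2.0, -1.0, 0.8]
finger_gap: 37.9
finger_force: 28.0
```

```bash
python3 -c "
from h import *
s=monitor.read_state();print(s['finger_gap'],s['finger_force'],s['wrist_force'],s['moment'],s['eef_pos'],s['eef_rot'])"
```

```text
37.91447242950338 28.00005686469376 [ 1.9519655  -0.9925727   0.79488383] [-0.25253738 -0.53371166  0.5607706 ] [545.80751309 -76.24998115 191.5275327 ] [-3.14135145e+00  8.72578141e-04  2.57571562e+00]
```

The moment is 0.56 N·m against the turn, so clockwise is the stop. Trying the other way.

arm_command --pt "0.3 0 0 0 -8" --pt "0.3 0 0 0 -15" --pt "0.3 0 0 -0.3 -22" --pt "0.3 0 0 -0.7 -30" --pt "0.3 0 0 -1 -38" --pt "0.3 0 0 -1.4 -46" --pt "0.3 0 0 -1.8 -55" --pt "0.3 0 0 -1.8 -55"

```text
clock: 15.52
eef_pos: [546.2, -75.3, 193.4]
eef_rot: [3.141, 0.002, -2.745]
wrist_force: [5.6, 5.4, -0.6]
finger_gap: 38.2
finger_force: 28.0
```

```bash
python3 -c "
from h import *
s=monitor.read_state();print(s['joints'][5],s['finger_gap'],s['finger_force'],s['wrist_force'],s['moment'],s['eef_pos'],s['eef_rot'])"
```

```text
-2.172538173390522 38.16802447304763 27.999403062276542 [ 5.56916302  5.38455655 -0.57297267] [ 1.20103356 -1.06481122 -0.07277974] [546.18520078 -75.27681875 193.40505786] [ 3.14102212e+00  2.00640754e-03 -2.74450218e+00]
```

Free the other way (−0.07 N·m), so it loosens counter-clockwise from above. Wrist joint is near its end, so I'll regrasp from the other end of its range.

arm_command --pt "0.6 0 0 0 0" --pt "0.6 0 0 0 0" --pt "0.6 -0.8 0.3 0 10.6" --pt "0.6 -0.8 0.3 0 21" --pt "0.6 -0.8 0.3 0 31" --pt "0.6 -0.8 0.3 0 42" --pt "0.6 -0.8 0.3 0 52" --pt "0.6 -0.8 0.3 0 63" --pt "0.6 -0.8 0.3 0 73" --pt "0.6 -0.8 0.3 0 84" --pt "0.6 -0.8 0.3 0 94" --pt "0.6 -0.8 0.3 0 105" --pt "0.6 -0.8 0.3 0 115" --pt "0.6 -0.8 0.3 0 126" --pt "0.6 -0.8 0.3 0 136" --pt "0.6 -0.8 0.3 0 147" --pt "0.6 -0.8 0.3 0 157" --pt "0.6 -0.8 0.3 0 168" --pt "0.6 -0.8 0.3 0 178" --pt "0.6 -0.8 0.3 0 188"

```text
clock: 18.02
eef_pos: [546.0, -75.6, 193.1]
eef_rot: [-3.142, 0.001, 0.248]
wrist_force: [-0.8, 0.5, -0.1]
finger_gap: 56.4
finger_force: 0.0
```

arm_command --pt "0.45 0 0 0 0" --pt "0.4 0 0 0 0" --pt "0.3 0 0 0 0" --pt "0.3 0 0 0 0" --pt "0.3 0 0 0 0" --pt "0.3 0 0 0 0" --force 20

```text
clock: 18.77
eef_pos: [546.2, -75.4, 193.2]
eef_rot: [-3.142, 0.0, 0.254]
wrist_force: [0.0, 0.3, -1.2]
finger_gap: 37.9
finger_force: 20.0
```

```bash
python3 -c "
from h import *
s=monitor.read_state();print(s['joints'][5],s['finger_gap'],s['finger_force'],s['wrist_force'],s['moment'],s['eef_pos'],s['eef_rot'])"
```

```text
1.1132209039149363 37.92067164475952 19.986513142939657 [ 0.01257623  0.34252362 -1.15247477] [-0.01525422  0.12709727  0.00150546] [546.19695134 -75.39574618 193.22836052] [-3.14157248e+00  1.12861176e-04  2.54001291e-01]
```

arm_command --pt "0.3 0 0 -0.4 -10" --pt "0.3 0 0 -0.9 -20" --pt "0.3 0 0 -1.3 -30" --pt "0.3 0 0 -1.7 -40" --pt "0.3 0 0 -2.2 -50" --pt "0.3 0 0 -2.6 -60" --pt "0.3 0 0 -2.6 -60" --pt "0.3 0 0 -2.6 -60"

```text
clock: 19.77
eef_pos: [545.9, -74.6, 195.8]
eef_rot: [-3.14, -0.001, 1.302]
wrist_force: [-3.3, 5.4, 1.6]
finger_gap: 38.6
finger_force: 20.0
```

```bash
python3 -c "
from h import *
s=monitor.read_state();print(s['joints'][5],s['finger_gap'],s['wrist_force'],s['moment'],s['eef_pos'],s['eef_rot'])
c=imaging.camera('scene');u,v=proj(c,[546,-75,190]).astype(int)
save(cv2.resize(c['img'][v-35:v+35,u-35:u+35],(450,450),interpolation=2),'turn.png')"
```

```text
0.06603932199377816 38.56148089868121 [-3.30413349  5.44399129  1.63167241] [1.01659969 0.6413754  0.03595236] [545.90571427 -74.6115338  195.79200435] [-3.14018508e+00 -1.07813119e-03  1.30153847e+00]
```

View pics/turn.png

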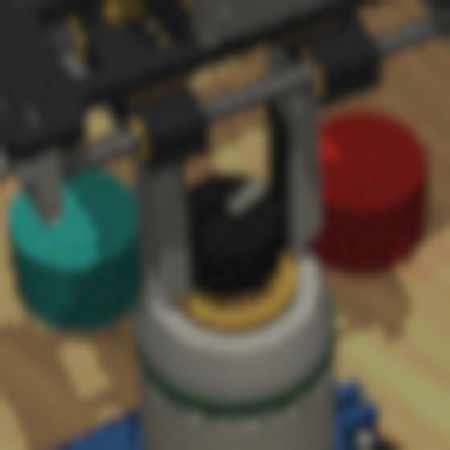

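The fingers hold the cap and its white line (245,195) has swung round as it rises. Next: turn on to about 3.1 rad and lift.

arm_command --pt "0.3 0 0 -0.4 -10" --pt "0.3 0 0 -0.9 -20" --pt "0.3 0 0 -1.3 -30" --pt "0.3 0 0 -1.7 -40" --pt "0.3 0 0 -2.2 -50" --pt "0.3 0 0 -2.6 -60" --pt "0.3 0 0 -3.1 -70" --pt "0.3 0 0 -3.5 -80" --pt "0.3 0 0 -3.5 -80"

```text
clock: 20.95
eef_pos: [545.0, -74.6, 199.2]
eef_rot: [-3.141, -0.004, 2.7]
wrist_force: [-11.3, 5.4, 5.0]
finger_gap: 37.9
finger_force: 20.0
```

arm_command --pt "0.3 0 0 -1 0" --pt "0.3 0 0 -2 0" --pt "0.3 0 0 -4 0" --pt "0.3 0 0 -4 0"

```text
clock: 21.45
eef_pos: [544.8, -74.8, 202.1]
eef_rot: [-3.141, -0.005, 2.698]
wrist_force: [-7.2, 3.7, -3.8]
finger_gap: 38.1
finger_force: 20.0
```

arm_command --pt "0.3 0 0 0 -6" --pt "0.3 0 0 -2 -6" --pt "0.3 0 0 -4 -6" --pt "0.3 0 0 -6 -6" --pt "0.3 0 0 -6 -6"

```text
clock: 22.08
eef_pos: [546.5, -75.5, 209.7]
eef_rot: [3.141, 0.001, 2.802]
wrist_force: [-0.0, -0.6, -0.8]
finger_gap: 38.1
finger_force: 20.0
```

Free: the forces have dropped to about the cap's weight. Raising it to about 8 cm above.

arm_command --pt "0.3 0 0 -15 0" --pt "0.3 0 0 -40 0" --pt "0.3 0 0 -65 0" --pt "0.3 0 0 -80 0" --pt "0.3 0 0 -85 0" --pt "0.3 0 0 -85 0" --pt "0.3 0 0 -85 0" --pt "0.3 0 0 -85 0"

```text
clock: 23.08
eef_pos: [546.1, -75.4, 293.8]
eef_rot: [-3.141, -0.001, 2.802]
wrist_force: [-0.0, -0.3, -1.1]
finger_gap: 37.9
finger_force: 20.0
```

```bash
python3 -c "
from h import *
s=monitor.read_state();print(s['finger_gap'],s['finger_force'],s['eef_pos'],s['clock'])
c=imaging.camera('scene')
save(np.hstack([cv2.resize(c['img'][60:200,220:360],(390,390)),cv2.resize(c['img'][220:370,360:510],(390,390))]),'end.png')"
```

```text
37.852387022472534 19.984128306386992 [546.11598519 -75.35937068 293.79562236] 23.075
```

View pics/end.png

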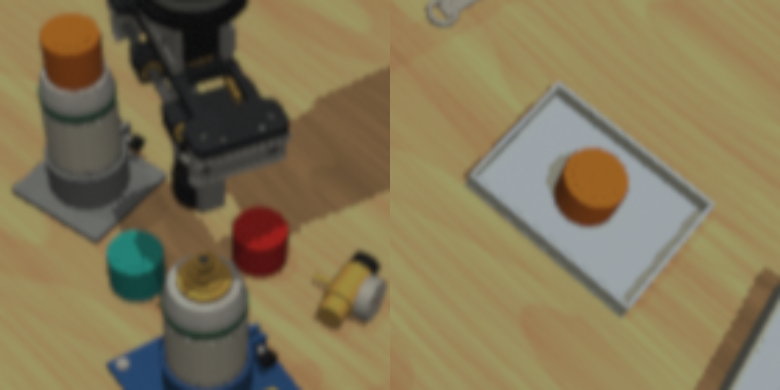

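The brass outlet is bare at (205,265), the cap is held at (185,185), and the hood stands upright in the tray at (592,185). The spare is untouched.

```bash
python3 -c "
from cell import job
print(job.sign_off())"
```

```text
the job is handed in; nothing more can be done
None
```

The job is handed in, with no verdict returned: the hood stands open side down in the tray, and the cap, which loosened counter-clockwise from above, is held in the gripper about 8 cm above the bare outlet.

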